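# Load the ink grinder with the stick that fits

### The job

Take the oblong ink stick out of the wooden stand, turn it so that it matches the oblong hole of the grinder's slanting sleeve, and thread it gently through until its foot rests on the grinding stone. Let go of it, then start the grinder by pushing its switch lever all the way over, away from the robot. Leave the other two ink sticks in the stand, and the cup and the paperweight where they are.

Things in the scene. Friction and masses are not known exactly. Their poses are not given: they have to be found in the camera images.
- oblong_stick: black ink stick, oblong section 20 mm (its x) by 34 mm (its y), 150 mm long (its z), 0.1 to 0.2 kg, loose. Origin at the centre of its foot, z towards its top. It starts upright in one of the stand's pockets, foot 12 mm above the table, turned up to 60 degrees from the stand, 112 mm of it showing. Half a turn about z makes no difference.
- square_stick: black ink stick of square section 29 by 29 mm, 150 mm long, loose, upright in another pocket; too thick for the sleeve. Origin at the centre of its foot, z up its length.
- round_stick: black round ink stick, 34 mm in diameter, 150 mm long, loose, upright in another pocket; too thick for the sleeve. Origin at the centre of its foot, z up its length.
- stand: fixed dark wooden block 85 (x) by 250 (y) by 50 mm high with a row of three pockets open at the top, each 43 by 43 mm and 38 mm deep, at y = -78, 0 and +78 mm. Origin at the centre of its underside, z up.
- grinder: fixed electric ink grinder. White housing from x = -100 to +150 mm, 190 mm wide (y), 50 mm high; switch pod at its side, y = -85 to -165 mm, 40 mm high. A steel post at x = +120 mm, 125 mm high, carries an arm (top 122 mm above the table) to the sleeve. Origin at table height under the stone's centre, z up, x away from the robot within 20 degrees.
- sleeve: aluminium sleeve over the stone, leaning 30 degrees from vertical, upper end towards the robot (grinder's -x). Origin on the hole's axis at the upper end of its straight part; z along the axis, up and out; x the hole's narrow direction (23 mm), y its wide one (37 mm). The straight hole goes right through, 35 mm long; above it a flared mouth 9 mm high widens by 7 mm on each side.
- switch (a joint): switch lever on the grinder's side pod, rad: 0 leans 0.5 rad to the grinder's -x (off), 1.0 leans 0.5 rad to its +x (on, end stop). It turns about an axis along the grinder's y, 62 mm above the table at x = 0, y = -128 mm in the grinder's frame; about 1 N at the ball moves it and it stays where it is left. Starts at 0 to 0.15.
- switch_tip (a point): centre of the black ball, 26 mm in diameter, at the end of the switch lever, 80 mm from the lever's axis; the rod below it is 10 mm thick.
- paperweight: dark steel bar 30 by 200 by 18 mm with a small brass knob, 0.6 kg, loose on the table. Origin at the centre of its underside.
- water_cup: small white porcelain cup, 64 mm across, 50 mm high, loose on the table. Origin at the centre of its underside.
- stone (a point): centre of the flat top of the dark round grinding stone, radius 82 mm, 62 mm above the table, with a 5 mm rim. Axes as the grinder's.
- sleeve_end (a point): where the hole's axis meets the stone, 85 mm below the sleeve's origin along the axis. With the oblong stick resting on the stone its foot's centre is 79 mm below the sleeve's origin along the axis, and 62 mm of the stick stand out above the flared mouth. Sleeve outside 37 by 51 mm, mouth outside at most 45 by 59 mm.
Mind the look-alikes: they are no part of the job. Leave any orange, red or turquoise look-alike of the oblong_stick alone.

How it is judged:
On the way, in this order (a step that is already met when the one before it is completed fails the run):
1. the oblong stick rests on the stone in the sleeve, let go (z of oblong_stick in the frame of sleeve between -0.085 and -0.075 m and x of oblong_stick in the frame of sleeve between -0.008 and 0.008 m and y of oblong_stick in the frame of sleeve between -0.008 and 0.008 m and angle between the z axis of oblong_stick and the z axis of sleeve, either way round below 0.12 rad and contact force between the fingers and oblong_stick below 0.1 N), for 0.2 s.
2. the switch lever is pushed right over (value of joint switch above 0.9 rad), for 0.2 s.
At the end, for the whole second after the job is handed in: The oblong stick is at rest in the sleeve, in line with it (within about 7 degrees) with its foot centre 75 to 85 mm below the sleeve's origin along the axis and within 8 mm of it sideways, so that it rests on the stone, and the switch lever is at 0.9 rad or more (z of oblong_stick in the frame of sleeve between -0.085 and -0.075 m and x of oblong_stick in the frame of sleeve between -0.008 and 0.008 m and y of oblong_stick in the frame of sleeve between -0.008 and 0.008 m and angle between the z axis of oblong_stick and the z axis of sleeve, either way round below 0.12 rad and linear speed of oblong_stick below 0.02 m/s and value of joint switch above 0.9 rad); the robot touches nothing.
It fails at once if the oblong stick is pressed or dropped hard on the stone, or rammed against the sleeve (over 60 N on the grinder) (contact force between oblong_stick and grinder above 60 N or contact force between oblong_stick and sleeve above 60 N).
It fails at once if another ink stick is moved by more than 25 mm or leaned over by more than 25 degrees (distance of any of square_stick, round_stick from where it was at the start of the episode above 0.025 m or angle between any of square_stick, round_stick's own z axis and vertical above 0.44 rad).
It fails at once if the cup or the paperweight is moved by more than 25 mm (distance of any of water_cup, paperweight from where it was at the start of the episode above 0.025 m).
It also fails if it takes over 64 s, if anything falls off the work surface, if the arm or the gripper's body presses on something with over 40 N, if the wrist force passes 120 N, or if a joint passes its speed limit or range.

### The arm

A 6-joint arm with a two-finger parallel gripper is mounted at the origin on the work surface. World frame = base frame: x ahead of the robot, y to its left, z up, the work surface at z = 0. Lengths are in m, angles in rad, forces in N, time in s.
With the tool pointing down it reaches from about 0.275 to 1 m from the base axis. Payload 8.4 kg.
Tool frame: the origin (TCP) lies on the centre line of the jaws, within the pads' length; the fingertips stand 17 mm ahead of it and the grasp point (between the pads) lies 2 mm behind it (bot.tcp_to_tips is the y of the fingertips in the tool frame, in m); y points along the fingers, z is the direction in which the jaws open and shut, and the axes are right-handed (so a half turn about y gives the same grasp; the last joint's range is limited). The gripper opens to 85 mm and grips with 20 to 120 N. Pads are 22 mm wide; open, the fingers measure 114 mm over their backs; the gripper's body (76 mm by 85 mm) begins 54 mm behind the grasp point. The pads swing forward as they close: fully open they stand 13 mm farther back than shut.
Start: joints at [-1.112, 0.353, 1.633, -0, 1.155, -0.002], TCP at [0.278, -0.56, 0.225] pointing down, gripper open.
Joint ranges: [-2.63, 2.63], [-0.92, 2.1], [0.06, 2.66], [-1.3, 4.44], [0, 2.69], [-3.02, 3.02]. Speed limits (rad/s): [2.22, 2.22, 2.79, 3.14, 3.14, 3.14].

### API

Orientations are given as a unit quaternion [x, y, z, w].
In Python, from workcell import bot, hand, kinematics, get_obs, vision, hand_in gives the robot as it stands. The module is installed in compiled form; this text tells all that it offers. Calls block until the motion is done:
- bot.reach(position, orientation): joint-space move of the TCP to a pose.
- bot.servo_line(position, ori=None, velocity=0.15): straight line of the TCP; ori=None keeps the orientation; velocity is the mean speed in m/s.
- bot.goto_joints(angles): joint-space move.
- hand.move_gripper(opening, strength=None): finger opening in m; strength is the grip in N (None keeps the last); returns when the fingers have stopped.
- bot.dwell(seconds).
- kinematics.solve_ik(position, orientation): joint angles nearest the present ones, or None.
- get_obs(): the state.
- vision.read_camera(name): name is "scene" or "top"; returns a dict with "frame" (384x512x3 uint8, red, green, blue), "intrinsics" (3x3 intrinsics, pixels), "view" (4x4, takes a point from world to camera coordinates). Camera axes: x right, y down, z forward; pixel columns grow to the right and rows downward; lengths in m; the calibration is good to about 2 mm. A picture is of the moment at which its call begins. There is no depth.
A pose or a line that the arm cannot do raises bot.IKError and nothing moves.
- hand_in(): hands the job in, once; it reports no verdict.
The state is a dict: "time_s": time; "joint_pos": joint angles; "joint_vel": joint speeds; "joint_efforts": joint torques, N m; "position": TCP position; "orientation": TCP orientation; "wrist_force": force on the tool from outside, world axes, zero at the start; "ft_torque": the same for the moment, N m; "gripper_width": finger opening in m.
Only numpy, scipy, OpenCV 4.12 (cv2) and the standard library are available. Lean on these libraries where they do the work, as an engineer would, in place of code of your own. Each camera call takes 0.05 s, during which the arm holds its last target. There are 200 camera calls.

## Working session

There is one attempt and no reset: what is moved stays moved. The work goes in short steps, each a Python script; the robot and the scene stay as the last script left them, time stands still between calls to the robot, and variables do not carry over. Pictures are saved under pics/ and viewed, about 8 in all and at most 12, crops included, and the job is handed in when it is done.

```bash
mkdir -p pics; python3 - <<'E'
from workcell import *
import cv2,numpy as np
for n in("scene","top"):
    r=vision.read_camera(n); np.savez(f"pics/{n}0.npz",**{k:r[k] for k in("frame","intrinsics","view")})
    cv2.imwrite(f"pics/{n}0.png",cv2.resize(r["frame"][:,:,::-1],(768,576),interpolation=cv2.INTER_CUBIC))
    V=np.array(r["view"]);print(n,np.array(r["intrinsics"]).round(1).tolist(),V.round(3).tolist(),(-V[:3,:3].T@V[:3,3]).round(3))
o=get_obs();print(o["position"],o["orientation"],o["gripper_width"],bot.tcp_to_tips)
E
```

```text
scene [[478.3, 0.0, 256.0], [0.0, 478.3, 181.1], [0.0, 0.0, 1.0]] [[0.666, 0.746, -0.001, -0.41], [0.645, -0.576, -0.502, -0.272], [-0.375, 0.334, -0.865, 1.502], [0.0, 0.0, 0.0, 1.0]] [ 1.011 -0.352  1.162]
top [[465.1, 0.0, 256.4], [0.0, 465.1, 191.4], [0.0, 0.0, 1.0]] [[-0.007, -1.0, -0.004, 0.06], [-0.989, 0.008, -0.148, 0.582], [0.149, 0.003, -0.989, 1.306], [0.0, 0.0, 0.0, 1.0]] [0.383 0.052 1.378]
[ 0.27773643 -0.55941869  0.22423608] [-0.16158067  0.68885173 -0.68799112  0.16137906] 0.08544403292744118 0.017
```

View pics/top0.png

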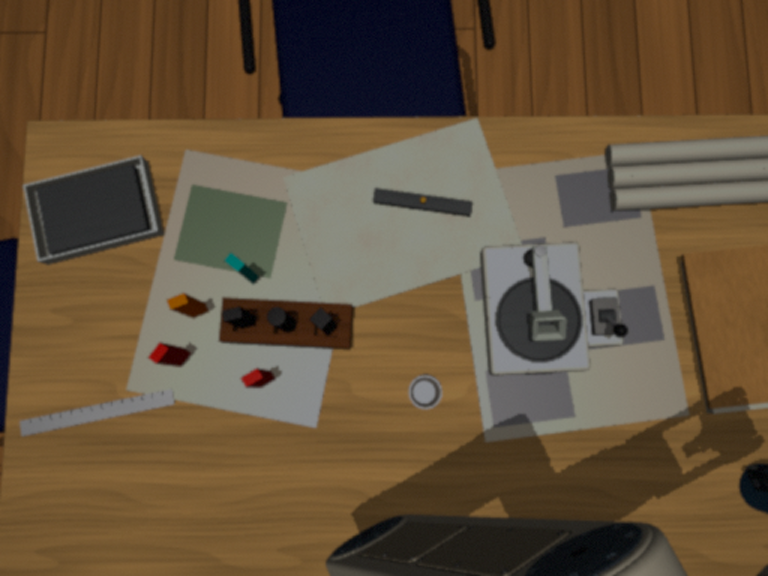

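View pics/scene0.png

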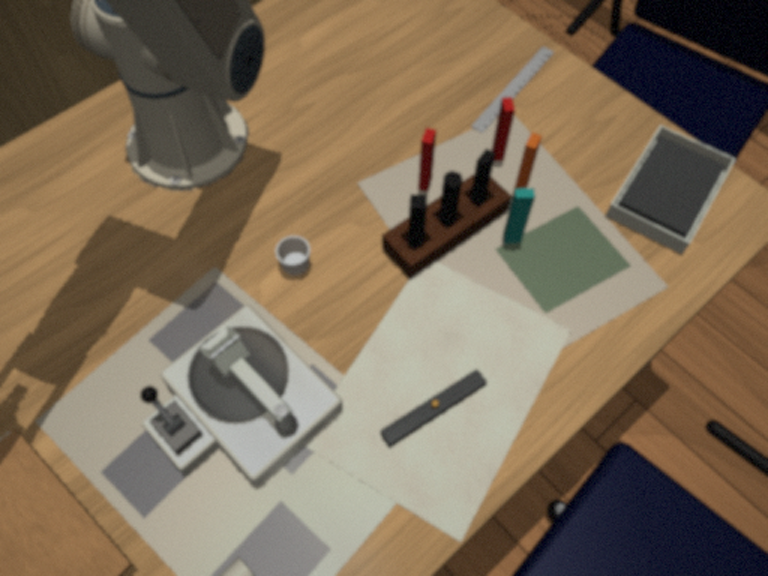

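The top view shows the grinder (sleeve about (548,325), lever ball (620,330)) and the stand with three black tops at (238,316), (280,318) and (322,320). There is turquoise at (243,268), orange at (187,305), red at (170,354) and (260,377), and the cup at (425,392). Any of the three black sticks could be the one I want, so I'll check them in a brightened close crop of both views.

```bash
python3 - <<'E'
import cv2,numpy as np
t=np.load("pics/top0.npz")["frame"];s=np.load("pics/scene0.npz")["frame"]
def g(im,x0,y0,w,h):
    c=im[y0:y0+h,x0:x0+w,::-1]; c=(255*(c/255.)**0.45).astype(np.uint8)
    return cv2.resize(c,(800,300),interpolation=cv2.INTER_CUBIC)
cv2.imwrite("pics/c1.png",np.vstack([g(t,142,192,96,36+4),g(s,250,95,110,90)[:, :]]))
def q(im,x0,y0,w,h,W,H):
    c=im[y0:y0+h,x0:x0+w,::-1]; c=(255*(c/255.)**0.45).astype(np.uint8)
    return cv2.resize(c,(W,H),interpolation=cv2.INTER_CUBIC)
a=q(t,142,192,100,44,800,352); b=q(s,250,95,100,90,266,240); c=q(t,318,155,104,100,266,240);d=q(s,85,205,150,110,268,240)
cv2.imwrite("pics/c1.png",np.vstack([a,np.hstack([b,c,d])]))
E
```

```text
(no output)
```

View pics/c1.png

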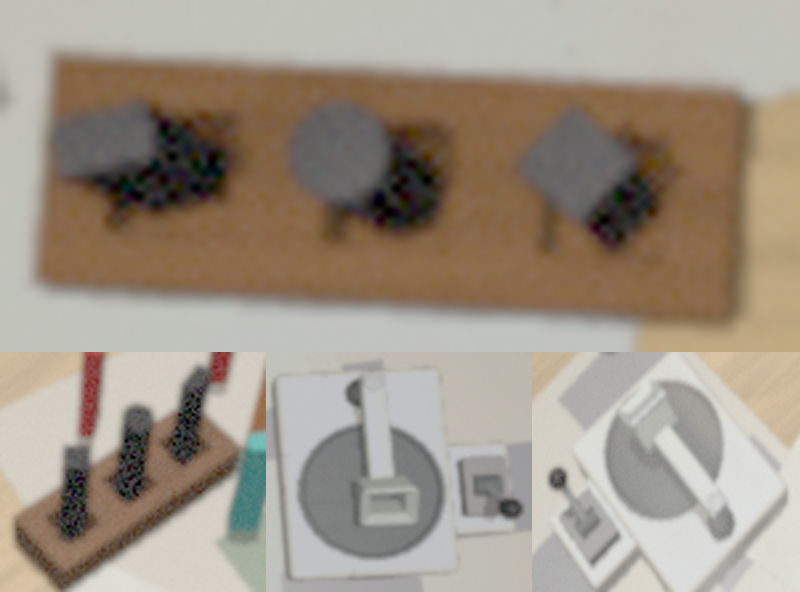

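Of the look-alikes, the left top (top camera, full-resolution px ≈ (155,210)) is the rectangular oblong stick. The middle one (184,211) is round, the right one (214,213) is a square diamond, and the coloured ones are decoys. Next I'll measure the stick, stone, housing yaw, sleeve mouth and ball.

```bash
cat > h.py <<'E'
import cv2,numpy as np
def ray(r,uv,z):
    K=np.array(r["intrinsics"]);V=np.array(r["view"]);R=V[:3,:3];c=-R.T@V[:3,3]
    uv=np.atleast_2d(np.array(uv,float));d=np.c_[uv,np.ones(len(uv))]@np.linalg.inv(K).T@R
    return c+d*((z-c[2])/d[:,2])[:,None]
def proj(r,P):
    K=np.array(r["intrinsics"]);V=np.array(r["view"]);p=(V[:3,:3]@np.atleast_2d(P).T).T+V[:3,3]
    q=p@K.T;return q[:,:2]/q[:,2:]
def tri(rs,uvs):
    A=np.zeros((3,3));b=np.zeros(3)
    for r,uv in zip(rs,uvs):
        V=np.array(r["view"]);c=-V[:3,:3].T@V[:3,3];d=ray(r,uv,0)[0]-c;d/=np.linalg.norm(d);M=np.eye(3)-np.outer(d,d);A+=M;b+=M@c
    return np.linalg.solve(A,b)
def comp(mask,seed):
    n,l,st,ce=cv2.connectedComponentsWithStats(mask.astype(np.uint8))
    ys,xs=np.nonzero(mask);k=np.argmin((xs-seed[0])**2+(ys-seed[1])**2)
    m=(l==l[ys[k],xs[k]]).astype(np.uint8)
    c=max(cv2.findContours(m,cv2.RETR_EXTERNAL,cv2.CHAIN_APPROX_NONE)[0],key=cv2.contourArea)
    return m,c[:,0].astype(float)
def rect(P):
    (c,s,a)=cv2.minAreaRect((P[:,:2]*1000).astype(np.float32));return np.array(c)/1000,s,a
E
python3 - <<'E'
from h import *
t=dict(np.load("pics/top0.npz"));s=dict(np.load("pics/scene0.npz"))
f=cv2.GaussianBlur(t["frame"],(3,3),0);v=f.max(2).astype(int);sat=v-f.min(2)
print(v[206:216,146:166]);print(sat[206:216,146:166])
print("mouth row/col v");print(v[196:228:1,350:380:2])
print("stone",v[210,320:400:3])
print("ball",v[208:230,402:422:2])
fs=s["frame"].max(2);print("ballS",fs[252:276,90:112:2])
E
```

```text
[[126 103  74  54  46  42  40  38  37  35  34  33  30  27  22  20  23  28
   31  34]
 [123  97  66  45  37  34  33  32  32  32  31  31  30  29  23  14  10  11
   14  17]
 [121  92  59  38  33  32  31  31  31  31  31  32  32  31  25  14   5   4
    5   8]
 [119  87  54  36  32  31  32  31  31  32  32  33  33  32  26  14   6   4
    4   5]
 [118  87  55  37  32  31  32  32  32  33  33  32  32  31  25  15   7   4
    4   4]
 [118  87  57  39  33  32  31  32  33  32  29  27  26  25  19  12   6   4
    4   4]
 [117  87  59  41  34  31  28  27  27  25  21  17  15  14  10   6   4   4
    4   4]
 [116  86  59  42  34  28  23  18  15  14  11   8   7   6   4   3   3   4
    4   4]
 [113  84  60  47  39  31  23  15   9   6   4   4   4   3   4   4   3   3
    4   4]
 [110  82  63  55  50  43  35  26  16   8   4   2   3   4   4   5   4   3
    3   3]]
[[17 21 25 26 24 20 18 14 11  8  6  4  2  3  5 12 17 21 24 27]
 [16 19 19 14 10  8  6  4  3  2  1  1  1  2  2  3  5  7 10 13]
 [17 19 15  7  4  3  2  2  1  1  1  2  1  1  1  2  0  1  2  4]
 [16 17 13  6  2  1  2  1  1  1  1  2  2  1  2  1  0  1  1  
[... 3918 characters left out ...]
 159  91  31  35  31  25  83 161 170 175]
 [168 159  80  25  39  25  20  77 160 169 174]
 [169 159  78  20  31  22  10  78 161 174 171]
 [169 156  82  19  28  19  13  84 161 173 173]
 [169 161  95  30  17  17  19  87 160 174 173]
 [168 164 117  49  21  24  27  81 149 173 170]
 [172 168 142  87  52  48  51  77 133 167 172]
 [167 171 160 128  98  90  72  73 112 163 174]
 [168 170 168 158 136 134  99  79 100 150 172]
 [170 170 171 172 165 158 127  95  94 134 160]
 [170 171 170 172 171 167 147 106  94 113 134]
 [170 170 173 170 169 173 163 131  97  95 102]
 [171 172 172 171 168 173 168 149 100  89  87]
 [171 170 171 170 174 171 171 161 103  93  82]
 [169 172 172 169 170 169 172 153  97  88  85]]
```

```bash
cat >> h.py <<'E'
def Rz(a): c,s=np.cos(a),np.sin(a);return np.array([[c,-s,0],[s,c,0],[0,0,1.]])
E
python3 - <<'E'
from h import *
from scipy.optimize import least_squares
t=dict(np.load("pics/top0.npz"));s=dict(np.load("pics/scene0.npz"))
U=4
def up(im,x0,y0,w,h):
    c=cv2.resize(cv2.GaussianBlur(im,(3,3),0)[y0:y0+h,x0:x0+w],None,fx=U,fy=U,interpolation=cv2.INTER_CUBIC)
    v=c.max(2).astype(int);return v,v-c.min(2),lambda p:(p+.5)/U-.5+[x0,y0]
v,sat,b=up(t["frame"],140,195,40,30)
m=(v>18)&(v<75)&(sat<18); m=cv2.morphologyEx(m.astype(np.uint8),cv2.MORPH_OPEN,np.ones((17,17)))
_,c=comp(m,(16*U,15*U));P=ray(t,b(c),.162);print("stick rect",rect(P));print("px",rect(b(c)/1000))
# stand: brown at z .05
v,sat,b=up(t["frame"],130,185,120,60)
m=(sat>25)&(v>20)&(v<110);m=cv2.morphologyEx(m.astype(np.uint8),cv2.MORPH_CLOSE,np.ones((41,41)))
_,c=comp(m,(60*U,38*U));print("stand",rect(ray(t,b(c),.05)))
# housing
v,sat,b=up(t["frame"],310,150,110,110)
m=(v>108)&(sat<30);_,c=comp(m,(20*U,20*U));h=cv2.convexHull((b(c)).astype(np.float32))[:,0]
print("housing hull",cv2.approxPolyDP(h.astype(np.float32),3,True)[:,0].tolist())
m=(v<100);m2,c=comp(m,(30*U,60*U));P=ray(t,b(c),.062)[:,:2]
f=lambda q:np.hypot(*(P-q[:2]).T)-q[2]
r=least_squares(f,[*P.mean(0),.085],loss="soft_l1",f_scale=.002);print("stone",r.x,np.median(abs(f(r.x))))
# ball: sphere centre both views
vs=[]
for k,(x0,y0,seed,th) in enumerate([(400,205,(13,15),38),(85,248,(14,15),80)]):
    v,sat,b=up([t,s][k]["frame"],x0,y0,28,30);m=cv2.morphologyEx((v<th).astype(np.uint8),cv2.MORPH_OPEN,cv2.getStructuringElement(cv2.MORPH_ELLIPSE,(17,17)))
    _,c=comp(m,(seed[0]*U,seed[1]*U));(e,rad)=cv2.minEnclosingCircle(c.astype(np.float32));vs.append(b(np.array(e)));print("ball",vs[-1],rad/U)
print(tri([t,s],vs))
E
```

```text
stick rect (array([0.52022791, 0.32397638]), (19.26101303100586, 33.09528350830078), 7.761013984680176)
px (array([0.15449039, 0.20907693]), (7.10921049118042, 12.992693901062012), 78.69007110595703)
stand (array([0.51453363, 0.26844556]), (310.8263244628906, 90.29354858398438), 86.80476379394531)
housing hull [[419.375, 149.625], [419.375, 259.375], [318.125, 259.375], [309.625, 202.875], [309.625, 149.625]]
stone [ 0.5174741  -0.23435927  0.08146943] 0.0009469368345639689
ball [412.56762314 219.52254105] 4.830921173095703
ball [ 99.41071415 263.33928585] 5.510798454284668
[ 0.48989147 -0.36252381  0.13286082]
```

```bash
python3 - <<'E'
from h import *
t=dict(np.load("pics/top0.npz"));s=dict(np.load("pics/scene0.npz"))
f=cv2.GaussianBlur(t["frame"],(3,3),0);v=f.max(2).astype(int)
# subpixel housing side edges: rows 170..240, left & right, + bottom edge
def edge(line):
    g=np.diff(line.astype(float));k=np.argmax(abs(g));w=abs(g[max(0,k-2):k+3]);return max(0,k-2)+.5+(w*np.arange(len(w))).sum()/w.sum()
L=np.array([[316+edge(v[r,316:332]),r] for r in range(176,240)])
B=np.array([[c,243+edge(v[243:254,c])] for c in range(332,386)])
T=np.array([[c,156+edge(v[156:170,c])] for c in range(364,382)])
for n,E in(("L",L),("B",B),("T",T)):
    P=ray(t,E,.05)[:,:2]; vx,vy,x0,y0=cv2.fitLine(P.astype(np.float32),cv2.DIST_HUBER,0,.001,.001).ravel()
    print(n,np.degrees(np.arctan2(vy,vx)).round(2),x0.round(4),y0.round(4),"res",np.median(abs((P-[x0,y0])@[-vy,vx])).round(4))
yaw=np.radians(3.6);G=Rz(yaw);o=np.array([.5175,-.2344,0])
S=np.array([[np.cos(np.pi/6),0,-.5],[0,1,0],[.5,0,np.cos(np.pi/6)]])  # columns x,y,z
so=o+G@(np.array([0,0,.062])+.085*S[:,2]);R=G@S;print("sleeve",so)
ims=[]
for d,(x0,y0,w,h) in((t,(335,190,60,50)),(s,(115,205,60,50))):
    k=10;im=cv2.resize(d["frame"][y0:y0+h,x0:x0+w,::-1],None,fx=k,fy=k,interpolation=cv2.INTER_CUBIC);im=(255*(im/255.)**.6).astype(np.uint8)
    for (a,b,z,col) in((.0115,.0185,0,(0,255,0)),(.0225,.0295,.009,(0,0,255)),(.0185,.0255,.009,(255,0,0))):
        P=np.array([[a,b,z],[a,-b,z],[-a,-b,z],[-a,b,z]])@R.T+so
        q=(proj(d,P)-[x0,y0]+.5)*k
        cv2.polylines(im,[q.astype(np.int32)],True,col,1)
    ims.append(im[:, :])
cv2.imwrite("pics/ov.png",cv2.resize(np.hstack(ims),(800,333)))
E
```

```text
L 1.93 0.5596 -0.1385 res 0.005
B -87.66 0.4195 -0.2098 res 0.0003
T -88.94 0.664 -0.2838 res 0.0012
sleeve [ 0.47508386 -0.2370686   0.13561216]
```

View pics/ov.png

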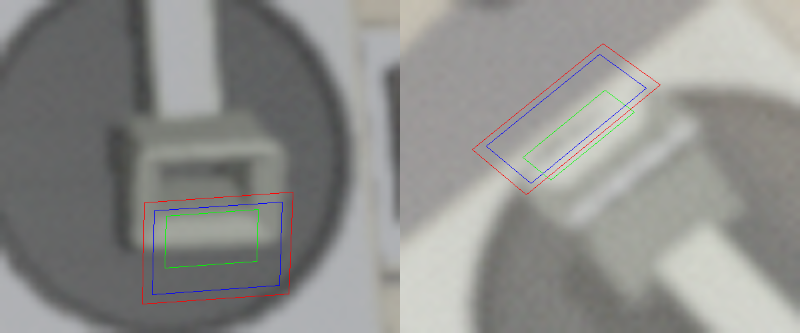

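The sleeve's mouth is not over the stone's centre: the ring in the top view is about 8 px above and 1.5 px left of my prediction. I'll measure the mouth from its own edges and take the yaw from the clean right side of the housing.

```bash
python3 - <<'E'
from h import *
from scipy.optimize import least_squares
t=dict(np.load("pics/top0.npz"));s=dict(np.load("pics/scene0.npz"))
f=cv2.GaussianBlur(t["frame"],(3,3),0);v=f.max(2).astype(float)
def half(line,a,b):  # first crossing of mid level
    m=(a+b)/2;sg=np.sign(line-m);k=np.nonzero(np.diff(sg))[0][0];return k+(m-line[k])/(line[k+1]-line[k])
R=[]
for r in [*range(170,190),*range(235,247)]:
    l=v[r,378:402];g=np.abs(np.diff(l));k=np.argmax(g);w=g[max(0,k-2):k+3];R.append([378+max(0,k-2)+.5+(w*np.arange(len(w))).sum()/w.sum(),r])
R=np.array(R);P=ray(t,R,.05)[:,:2];q=cv2.fitLine(P.astype(np.float32),cv2.DIST_HUBER,0,.001,.001).ravel()
print("right edge",np.degrees(np.arctan2(q[1],q[0])),q[2:],np.abs((P-q[2:])@[-q[1],q[0]]).round(4))
bot=np.array([[c,222.+half(v[222:230,c],v[222:227,c].max(),52)] for c in range(357,375)]) if 0 else []
bot=[]
for c in range(358,374):
    l=v[223:230,c];g=-np.diff(l);g[g<0]=0;bot.append([c,223.5+(g*np.arange(6)).sum()/g.sum()])
lef=[];rig=[]
for r in range(214,225):
    l=v[r,351:358];g=np.diff(l);g[g<0]=0;lef.append([351.5+(g*np.arange(6)).sum()/g.sum(),r])
    l=v[r,374:381];g=-np.diff(l);g[g<0]=0;rig.append([374.5+(g*np.arange(6)).sum()/g.sum(),r])
top=[]
for c in range(359,370):
    l=v[209:216,c];k=np.argmax(l[1:-1])+1;d=.5*(l[k-1]-l[k+1])/(l[k-1]-2*l[k]+l[k+1]);top.append([c,209+k+d])
for n,e in(("bot",bot),("lef",lef),("rig",rig),("top",top)):
    e=np.array(e);print(n,e.mean(0).round(2),np.polyfit(*(e.T if n in("bot","top") else e[:,::-1].T),1)[0].round(3))
bm,lm,rm,tm=[np.array(e).mean(0) for e in(bot,lef,rig,top)]
S=np.array([[np.cos(np.pi/6),0,-.5],[0,1,0],[.5,0,np.cos(np.pi/6)]])
def model(so,yaw):
    M=Rz(yaw)@S;p=lambda *l:proj(t,M@np.array(l)+so)[0]
    return np.array([p(-.0225,0,.009)[1]-bm[1],p(.0205,0,.009)[1]-tm[1],(p(0,.0295,.009)[0]-lm[0]),(p(0,-.0295,.009)[0]-rm[0])])
for yd in(2.3,3.4):
  for z in(.1356,):
    r=least_squares(lambda x:model(np.array([x[0],x[1],z]),np.radians(yd)),[.49,-.234]);print(yd,r.x,r.fun.round(2))
so=np.array([*r.x,.1356]);M=Rz(np.radians(3))@S
print("sleeve in grinder",Rz(-np.radians(3))@(so-[.5175,-.2344,0]))
ims=[]
for d,(x0,y0,w,h) in((t,(335,190,60,50)),(s,(115,205,60,50))):
    k=10;im=cv2.resize(d["frame"][y0:y0+h,x0:x0+w,::-1],None,fx=k,fy=k,interpolation=cv2.INTER_CUBIC);im=(255*(im/255.)**.6).astype(np.uint8)
    for (a,b,z,col) in((.0115,.0185,0,(0,255,0)),(.0225,.0295,.009,(0,0,255)),(.0185,.0255,-.035,(255,0,0))):
        P=np.array([[a,b,z],[a,-b,z],[-a,-b,z],[-a,b,z]])@M.T+so
        cv2.polylines(im,[((proj(d,P)-[x0,y0]+.5)*k).astype(np.int32)],True,col,1)
    ims.append(im)
cv2.imwrite("pics/ov2.png",cv2.resize(np.hstack(ims),(800,333)))
E
```

```text
right edge 2.2376316 [ 0.54550016 -0.3206768 ] [0.0001 0.0003 0.0008 0.0004 0.0012 0.002  0.0018 0.0011 0.0011 0.0016
 0.0017 0.0003 0.0003 0.0009 0.0008 0.0008 0.0016 0.0063 0.0017 0.0012
 0.0319 0.0324 0.0335 0.     0.0001 0.0004 0.0002 0.0003 0.0005 0.0067
 0.0055 0.0034]
bot [365.5  226.33] -0.044
lef [354.7 219. ] 0.013
rig [376.95 219.  ] -0.093
top [364.   211.92] -0.053
2.3 [ 0.49633109 -0.23470041] [ 0.14 -0.14  0.05 -0.05]
3.4 [ 0.49632582 -0.23461607] [ 0.13 -0.13  0.07 -0.07]
sleeve in grinder [-0.02115647  0.0008924   0.1356    ]
```

View pics/ov2.png

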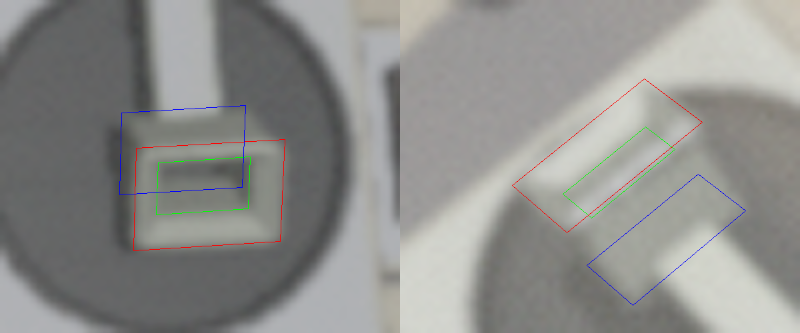

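The overlay now fits the mouth in both views, with the sleeve origin at (0.4963, -0.2347, 0.1356) and yaw about 2.6°. Next I'll plan the poses, check IK and grasp.

```bash
cat >> h.py <<'E'
from scipy.spatial.transform import Rotation as Ro
S0=np.array([[np.cos(np.pi/6),0,-.5],[0,1,0],[.5,0,np.cos(np.pi/6)]])
SO=np.array([.4963,-.2347,.1356]);RS=Rz(np.radians(2.6))@S0
ST=np.array([.5202,.3240,.012]);RT=Rz(np.radians(7.76))
H=.118   # TCP height along the stick
def tool(R,sg):  # R: stick frame -> quaternion; tool y=-z, tool z=sg*x
    y=-R[:,2];z=sg*R[:,0];return Ro.from_matrix(np.c_[np.cross(y,z),y,z]).as_quat()
def ins(d,sg,off=0):  # stick foot at sleeve z=d
    return SO+RS@np.array([0,0,d+H])+off, tool(RS,sg)
E
python3 - <<'E'
from h import *
from workcell import *
for sg in(1,-1):
    for n,(p,q) in {"grasp":(ST+[0,0,H],tool(RT,sg)),"up":(ST+[0,0,H+.2],tool(RT,sg)),"ins.1":ins(.06,sg),"ins":ins(-.079,sg),"out":ins(.0,sg)}.items():
        r=kinematics.solve_ik(p,q);print(sg,n,np.round(p,3),None if r is None else np.round(r,2))
E
```

```text
1 grasp [0.52  0.324 0.13 ] [ 0.55  0.44  1.74 -0.    0.96  0.42]
1 up [0.52  0.324 0.33 ] [ 0.55  0.25  1.54 -0.    1.35  0.42]
1 ins.1 [ 0.407 -0.239  0.29 ] [-0.82 -0.15  2.16  0.53  0.85 -1.17]
1 ins [ 0.477 -0.236  0.169] [-0.68  0.13  2.21  0.74  0.51 -1.33]
1 out [ 0.437 -0.237  0.238] [-0.75 -0.04  2.19  0.6   0.69 -1.21]
-1 grasp [0.52  0.324 0.13 ] [ 0.55  0.44  1.74 -0.    0.96 -2.72]
-1 up [0.52  0.324 0.33 ] [ 0.55  0.25  1.54 -0.    1.35 -2.72]
-1 ins.1 [ 0.407 -0.239  0.29 ] [-0.82 -0.15  2.16  0.53  0.85  1.98]
-1 ins [ 0.477 -0.236  0.169] [-0.68  0.13  2.21  0.74  0.51  1.81]
-1 out [ 0.437 -0.237  0.238] [-0.75 -0.04  2.19  0.6   0.69  1.93]
```

```bash
cat >> h.py <<'E'
def snap(vision,n,name,box=None,out=(800,600),gam=.5):
    r=vision.read_camera(n);np.savez(f"pics/{name}.npz",**{k:r[k] for k in("frame","intrinsics","view")})
    im=r["frame"][:,:,::-1]
    if box: x,y,w,h=box;im=im[y:y+h,x:x+w]
    im=cv2.resize((255*(im/255.)**gam).astype(np.uint8),out,interpolation=cv2.INTER_CUBIC);cv2.imwrite(f"pics/{name}.png",im);return im
E
python3 - <<'E'
from h import *
from workcell import *
q=tool(RT,1);g=ST+[0,0,H]
p0=get_obs()["position"];bot.servo_line([p0[0],p0[1],.36],velocity=.2)
bot.reach(g+[0,0,.2],q);hand.move_gripper(.055,30)
bot.servo_line(g+[0,0,.06],velocity=.2);bot.servo_line(g,velocity=.1)
print("wf",np.round(get_obs()["wrist_force"],2),np.round(get_obs()["position"]-g,4))
hand.move_gripper(0.0,30);o=get_obs();print("w",o["gripper_width"],np.round(o["wrist_force"],2))
bot.servo_line(g+[0,0,.22],velocity=.12);o=get_obs();print("w",o["gripper_width"],np.round(o["wrist_force"],2),o["time_s"])
a=snap(vision,"top","t1",(110,140,160,120),(400,300));b=snap(vision,"scene","s1",(200,30,200,150),(400,300))
cv2.imwrite("pics/lift.png",np.hstack([a,b]))
E
```

```text
wf [ 0.62  0.16 -0.36] [0.0004 0.0002 0.0005]
w 0.019377854621504525 [ 0.54 -0.1   3.33]
w 0.019437245745204026 [ 1.17  0.22 -1.48] 8.525
```

View pics/lift.png

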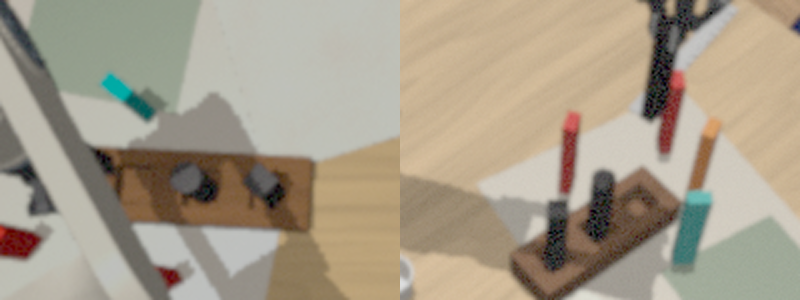

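The stick is held (width 19.4 mm), the stand's left pocket is empty and the other sticks are unmoved. Next, to the front of the sleeve.

```bash
python3 - <<'E'
from h import *
from workcell import *
p,q=ins(.09,1);print(kinematics.solve_ik(p,q))
bot.reach(p,q);bot.servo_line(ins(.025,1)[0],velocity=.08)
o=get_obs();print("w",o["gripper_width"],np.round(o["wrist_force"],2),o["time_s"],np.round(o["position"]-ins(.025,1)[0],4))
a=snap(vision,"top","t2",(320,180,80,60),(400,300));b=snap(vision,"scene","s2",(95,180,100,75),(400,300))
# overlay the expected stick outline (from tool pose)
for d,im,(x0,y0,k) in((dict(np.load("pics/top.npz")) if 0 else dict(np.load("pics/t2.npz")),a,(320,180,5)),(dict(np.load("pics/s2.npz")),b,(95,180,4))):
    for z in(0,.15):
        P=np.array([[x*.01,y*.017,z+.025] for x,y in((1,1),(1,-1),(-1,-1),(-1,1))])@RS.T+SO
        cv2.polylines(im,[((proj(d,P)-[x0,y0]+.5)*k).astype(np.int32)],True,(0,255,0),1)
cv2.imwrite("pics/pre.png",np.hstack([a,b]))
E
```

```text
[-0.85282291 -0.19481769  2.13562045  0.51271342  0.92278647 -1.15474538]
w 0.01935498191374056 [ 1.03 -0.07 -1.58] 11.675 [ 0.0001 -0.0001  0.0004]
```

View pics/pre.png

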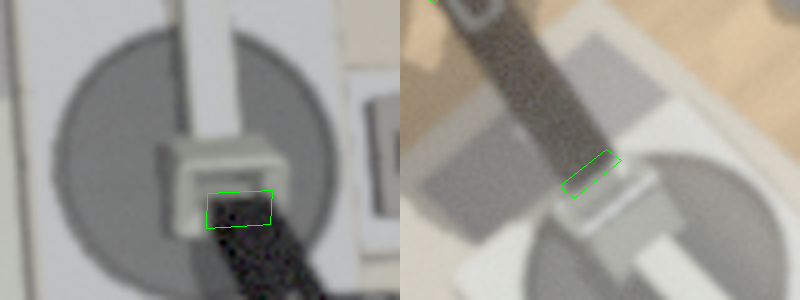

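The foot sits over the mouth in both views, perhaps 2–3 mm off towards −y (top view: right edge about 278 against the predicted 272). I'll measure the stick's centre line in the scene view against the prediction.

```bash
python3 - <<'E'
from h import *
s=dict(np.load("pics/s2.npz"));t=dict(np.load("pics/t2.npz"))
for nm,d,zs in(("scene",s,(.03,.04,.05,.06,.07,.08)),("top",t,(.027,.03,.034,.038))):
    v=cv2.GaussianBlur(d["frame"],(3,3),0).max(2).astype(np.float32)
    for z in zs:
        # sample along sleeve y on the visible face (scene: +x face ; top: +x face)
        ys=np.arange(-.035,.0351,.0005);P=np.c_[np.full_like(ys,.010),ys,np.full_like(ys,z)]@RS.T+SO
        uv=proj(d,P).astype(np.float32);l=cv2.remap(v,uv[:,0][None],uv[:,1][None],cv2.INTER_LINEAR)[0]
        g=np.diff(l);a=np.argmin(np.where(ys[1:]<0,g,9));b=np.argmax(np.where(ys[1:]>0,g,-9))
        print(nm,z,"edges",ys[a],ys[b],"mid",round((ys[a]+ys[b])/2*1000,1),"w",round((ys[b]-ys[a])*1000,1))
E
```

```text
scene 0.03 edges -0.017499999999999988 0.016500000000000042 mid -0.5 w 34.0
scene 0.04 edges -0.016499999999999987 0.017000000000000043 mid 0.3 w 33.5
scene 0.05 edges -0.016999999999999987 0.017500000000000043 mid 0.3 w 34.5
scene 0.06 edges -0.016999999999999987 0.017500000000000043 mid 0.3 w 34.5
scene 0.07 edges -0.016499999999999987 0.016500000000000042 mid 0.0 w 33.0
scene 0.08 edges -0.016999999999999987 0.017000000000000043 mid 0.0 w 34.0
top 0.027 edges -0.015499999999999986 0.02450000000000005 mid 4.5 w 40.0
top 0.03 edges -0.015999999999999986 0.021500000000000047 mid 2.8 w 37.5
top 0.034 edges -0.016999999999999987 0.019000000000000045 mid 1.0 w 36.0
top 0.038 edges -0.014499999999999985 0.020500000000000046 mid 3.0 w 35.0
```

The scene view puts the stick within 0.5 mm of the sleeve's y-centre, so I'll insert in small force-watched steps.

```bash
cat > step.py <<'E'
from h import *
from workcell import *
import json,sys
def run(d,dend,off,f0,step=.003,lim=20,fz_stop=6):
    off=np.array(off,float)
    while d>dend+1e-6:
        d=max(d-step,dend);p,q=ins(d,1);bot.servo_line(p+RS@off,velocity=.025)
        f=RS.T@np.array(get_obs()["wrist_force"])-f0
        if abs(f).max()>2: print(round(d,4),f.round(1),(off*1000).round(2))
        if abs(f[:2]).max()>3: off[:2]+=np.clip(f[:2]*1e-4,-.0006,.0006)
        if f[2]>fz_stop or abs(f).max()>lim: print("stop",round(d,4),f.round(1));break
    return d,off
E
python3 - <<'E'
from step import *
f0=RS.T@np.array(get_obs()["wrist_force"])
d,off=run(.025,-.072,[0,0,0],f0)
o=get_obs();print(d,off,o["gripper_width"],o["time_s"]);json.dump([d,off.tolist(),f0.tolist()],open("st.json","w"))
E
```

```text
-0.072 [0. 0. 0.] 0.019468001559168797 20.5583
```

```bash
python3 - <<'E'
from step import *
d,off,f0=json.load(open("st.json"))
d,off=run(d,-.083,off,np.array(f0),step=.001,fz_stop=3)
f=RS.T@np.array(get_obs()["wrist_force"])-f0;o=get_obs();print(d,off,f.round(2),o["gripper_width"],o["time_s"]);json.dump([d,off.tolist(),f0],open("st.json","w"))
a=snap(vision,"top","t3",(320,180,80,60),(400,300));b=snap(vision,"scene","s3",(95,180,100,75),(400,300))
cv2.imwrite("pics/in.png",np.hstack([a,b]))
E
```

```text
-0.08 [0.5 0.2 6.2] [0. 0. 0.]
stop -0.08 [0.5 0.2 6.2]
-0.08 [0. 0. 0.] [0.45 0.24 6.2 ] 0.01944208805708552 22.5583
```

View pics/in.png

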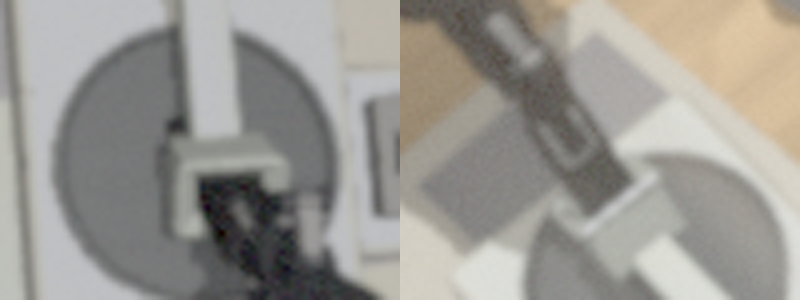

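The foot met the stone at z = −0.080 (expected −0.079) with 6 N and no side force, and the stick stands in the sleeve. Release, back off along the axis, and check.

```bash
python3 - <<'E'
from h import *
from workcell import *
p,q=ins(-.0795,1);bot.servo_line(p,velocity=.02)
hand.move_gripper(.045);bot.dwell(.3)
bot.servo_line(ins(.03,1)[0],velocity=.08)
o=get_obs();print(o["gripper_width"],np.round(o["wrist_force"],2),o["time_s"])
bot.servo_line(o["position"]+np.array([-.03,0,.12]),velocity=.2)
R=Rz(np.radians(2.6))@np.diag([1,1,1.]);
for sg in(1,-1):
    y=np.array([0,0,-1.]);z=sg*R[:,1];qq=Ro.from_matrix(np.c_[np.cross(y,z),y,z]).as_quat()
    for P in([.43,-.366,.25],[.43,-.366,.125],[.54,-.362,.125]): print(sg,P,np.round(kinematics.solve_ik(P,qq),2))
a=snap(vision,"top","t4",(320,170,120,90),(400,300));b=snap(vision,"scene","s4",(75,170,120,90),(400,300))
cv2.imwrite("pics/rel.png",np.hstack([a,b]))
E
```

```text
0.04523881633616428 [ 0.13 -0.17 -0.23] 25.0917
1 [0.43, -0.366, 0.25] [-0.71  0.24  1.74 -0.    1.17 -2.32]
1 [0.43, -0.366, 0.125] [-0.71  0.38  1.85 -0.    0.91 -2.32]
1 [0.54, -0.362, 0.125] [-0.59  0.49  1.66 -0.    0.99 -2.21]
-1 [0.43, -0.366, 0.25] [-0.71  0.24  1.74 -0.    1.17  0.82]
-1 [0.43, -0.366, 0.125] [-0.71  0.38  1.85 -0.    0.91  0.82]
-1 [0.54, -0.362, 0.125] [-0.59  0.49  1.66 -0.    0.99  0.93]
```

View pics/rel.png

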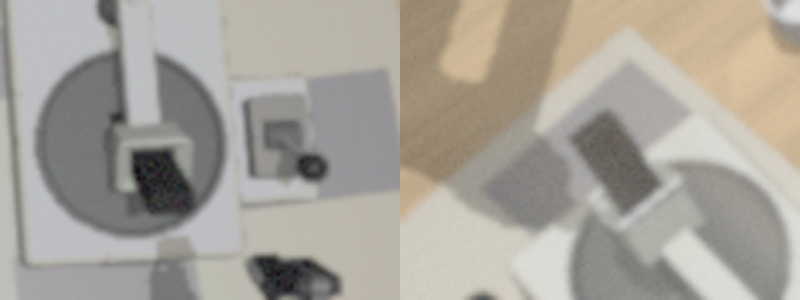

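The stick stands free in the sleeve (top view, mouth at about (150,160)), and the lever ball is untouched at (312,165). Now the lever.

```bash
python3 - <<'E'
from h import *
from workcell import *
R=Rz(np.radians(2.6));y=np.array([0,0,-1.]);z=-R[:,1];q=Ro.from_matrix(np.c_[np.cross(y,z),y,z]).as_quat()
hand.move_gripper(0.0)
ax=R[:,0];base=np.array([.4899,-.3625,.120])   # ball now
P=lambda s:base+ax*s
bot.reach(P(-.06)+[0,0,.14],q);bot.servo_line(P(-.06),velocity=.15);bot.dwell(.1)
f0=np.array(get_obs()["wrist_force"]);bot.servo_line(P(-.03),velocity=.08)
s=-.03
while s<.065:
    s+=.004 if s<.035 else .0015;bot.servo_line(P(s),velocity=.05);f=R.T@(np.array(get_obs()["wrist_force"])-f0)
    if s>.02: print(round(s,4),f.round(1))
    if abs(f).max()>6:print("stop");break
print("tcp",get_obs()["position"],get_obs()["time_s"])
bot.servo_line(P(s-.04),velocity=.1);bot.servo_line(P(s-.08)+[0,0,.2],velocity=.2)
a=snap(vision,"top","t5",(320,170,120,90),(400,300));b=snap(vision,"scene","s5",(75,190,120,90),(400,300))
cv2.imwrite("pics/lev.png",np.hstack([a,b]));print(get_obs()["time_s"])
E
```

```text
0.022 [-0.  -0.6 -0. ]
0.026 [ 0.4 -0.4  0.2]
0.03 [ 0.2  0.6 -0.3]
0.034 [ 0.4 -0.1 -0.2]
0.038 [-0.7 -0.4  0.5]
0.0395 [-0.6 -0.4  0.3]
0.041 [ 0.  -1.7  0.8]
0.0425 [-0.5  0.  -0.5]
0.044 [-1.  -0.3 -0.4]
0.0455 [-0.9 -0.2  0.4]
0.047 [ 0.4  0.2 -0. ]
0.0485 [-1.2 -0.4  0. ]
0.05 [-5.5 -0.3  0.8]
0.0515 [-9.6 -1.7  3.6]
stop
tcp [ 0.53945879 -0.36016153  0.11977144] 36.3083
38.125
```

View pics/lev.png

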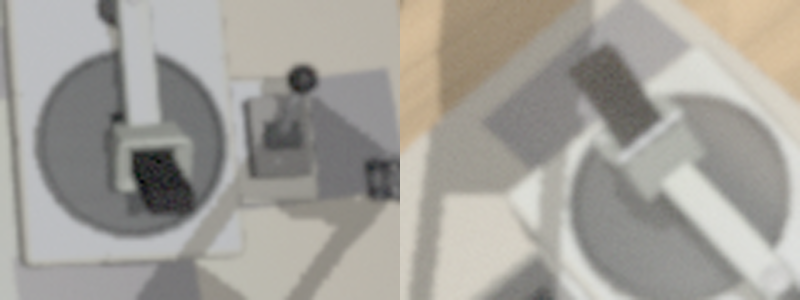

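```bash
python3 - <<'E'
from h import *
from workcell import *
t=dict(np.load("pics/t5.npz"));b=ray(t,[302/3.333+320-.5,79/3.333+170-.5],.132)[0];piv=np.array([.5233,-.3623,0])
d=Rz(-np.radians(2.6))@(b-piv);print(b,"lean",np.arcsin(d[0]/.08),"switch~",np.arcsin(d[0]/.08)+.5)
a,c=[cv2.imread(f"pics/t{k}.png") for k in(4,5)]
print("stick change",cv2.absdiff(a,c)[100:220,100:200].mean())
hand_in();print(get_obs()["time_s"])
E
```

```text
[ 0.56137083 -0.36010188  0.132     ] lean 0.49683084733484445 switch~ 0.9968308473348444
stick change 2.3453333333333335
the job is handed in; nothing more can be done
the job is handed in; nothing more can be done
```

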